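# Build up a bearing pack on the shaft stub

## Robot

A 6-joint arm with a two-finger parallel gripper is mounted at the origin on a cart in front of the work surface, level with it; the furniture and walls round the work are solid. World frame = base frame: x ahead of the robot, y to its left, z up, the work surface at z = 0. Lengths are in mm, angles in rad, forces in N, time in s.
With the tool pointing down it reaches from about 275 to 975 mm from the base axis. Payload 8.4 kg.
Tool frame: the origin (TCP) lies on the centre line of the jaws, within the pads' length; the fingertips stand env.finger_overhang ahead of it and the grasp point (between the pads) lies 2 mm behind it (env.finger_overhang is the distance from the TCP to the fingertips, in mm); z points along the fingers, y is the line along which they close (so a half turn about z gives the same grasp; the last joint's range is limited). The gripper opens to 92 mm and grips with 3 to 60 N. Pads are 20 mm wide; open, the fingers measure 128 mm over their backs; the gripper's body (75 mm by 189 mm) begins 69 mm behind the grasp point.
Start: joints at [-0.002, 0.353, 1.633, -0, 1.155, -0.002], TCP at [625.002, -0, 231.583] pointing down, gripper open.
Joint ranges: [-2.63, 2.63], [-0.92, 2.1], [0.06, 2.66], [-1.3, 4.44], [0, 2.69], [-3.02, 3.02]. Speed limits (rad/s): [2.22, 2.22, 2.79, 3.14, 3.14, 3.14].

## Interface

Orientations are given as [roll, pitch, yaw] about the fixed x, y, z axes, in that order (R = Rz(yaw) Ry(pitch) Rx(roll)).
In Python, from workcell import env gives the robot as it stands.
- The arm moves only by the tool apply_moves, never from a script. Its argument "steps" is a list of rows, each a list of 3 entries, a list of its own where there are three numbers: the shift along the world's x, y, z in mm, then the turn about the world's z in rad, then the gripper command: -1 is fully open, 1 is shut, values between are in proportion. In form: [[[tx, ty, tz], roll, claw], ...]. A call has 1 to 5 rows; each row shifts and turns the commanded pose from where the row before left it; what a row does not reach is not made up. A row lasts 1/8 s, in which the tool goes at most 62.5 mm and 10.7 degrees, less where a joint would pass 70% of its speed; a pose out of reach is approached as far as the arm can. A call with a gripper value outside its range is refused whole. The fingers move at their own pace and stop on an object; "newtons" is the grip in N (left out, the last holds). Time passes only in rows, so rows that do not move let the fingers close. It gives the time, the measured TCP pose, the force, the opening and the grip force at its end, in the units of the state.
- env.observe(): the state, without advancing time (a new reading comes with each control period).
- env.get_image(name): name is "scene" or "side" or "wrist"; returns a dict with "color" (400x640x3 uint8, blue, green, red), "fovy" (degrees; the focal length in pixels is half the picture's height over the tangent of half this angle, whatever the lens; pixels are square), "cx", "cy" (the principal point, pixels), "k1" (the pictures are not rectified: a ray, as slopes to the right and down, at radius r is drawn at 1 + k1 r^2 times it, then the intrinsics apply), "extrinsics" (4x4, takes a point from world to camera coordinates). Camera axes: x right, y up, looking along -z (the intrinsics and any distortion apply to the point x, -y, -z); pixel columns grow to the right and rows downward; lengths in mm; the calibration is good to about 2 mm. A picture is of the moment at which its call begins. There is no depth.
- env.sign_off(): hands the job in; it is judged then, once.
Trained networks look in the newest picture that a camera, given by its name, has taken for a name from the list of things; names that differ only in an ending like _2 or _b are one class to them, and where a whole thing is asked for, a point or a joint stands for the part that bears it (a point fixed in the world has none). Each returns a list of dicts, best first, with "score" (0 to 1); they miss things now and then, are a little off and sometimes report something else, mostly with a low value. They report only what shows in the picture. A call takes as long as a camera call. They do not tell look-alikes from the thing itself.
- env.search_frame(camera, query): "xyz" ([x, y, z] in mm, in world coordinates, good to about 4 mm: the middle of the surface that is visible of it).
- env.place_of(camera, query): "xyz" ([x, y, z] in mm, in world coordinates, good to about 4 mm: a listed point, or the origin of a listed thing).
The state is a dict: "t": time; "joint_pos": joint angles; "qd": joint speeds; "tau": joint torques, N m; "ee_pos": TCP position; "orientation": TCP orientation; "ft_force": force on the tool from outside, world axes, zero at the start; "moment": the same for the moment, N m; "opening": finger opening in mm; "finger_force": force on a finger pad.
Only numpy, scipy, OpenCV 4.12 (cv2) and the standard library are available. Lean on these libraries where they do the work, as an engineer would, in place of code of your own. Each camera call takes 0.05 s, during which the arm holds its last target. There are 200 camera calls.

## Task

Build up the bearing pack on the upright shaft of the assembly stand: slip on first the broad thin thrust washer, then the ball bearing, then the spacer sleeve, and last the hexagonal collar on top. Each part must lie flat and fully down on the one below it, and everything is let go at the end. Leave the stand and the other things lying on the bench where they are.

Things in the scene. Friction and masses are not known exactly. Their poses are not given: they have to be found in the camera images.
- stand: assembly stand fixed to the bench: a grey round flange 84 mm across and 10 mm high, on it a steel shoulder 40 mm across whose top is 22 mm above the bench, and from its middle an upright plain steel shaft 20 mm across. The shaft is straight up to 68 mm above the bench, then tapers to a 7 mm wide nose at 84 mm. Origin: on the shaft's axis at bench level; z points up along the shaft. The washer rests on the shoulder.
- thrust_washer: the broad thin dull bronze ring, lying flat: 66 mm outside, bore 28 mm, 8 mm thick, about 0.16 kg. Origin: centre of its underside; z up.
- bearing: ball bearing, lying flat: two dark steel races with a ring of bright balls between them, 54 mm outside, bore 28 mm, 14 mm thick, about 0.18 kg. Origin: centre of its underside; z up.
- sleeve: spacer sleeve, a dark steel tube standing on end: 38 mm outside, bore 28 mm, 18 mm high, about 0.08 kg. Origin: centre of its underside; z up.
- hex_collar: hexagonal dark steel collar like a large nut, lying flat: 42 mm across flats, 48 mm across corners, smooth round bore 28 mm (no thread, it just slips on), 12 mm thick, about 0.1 kg. Origin: centre of its underside; z up, x points square to one of the flats (flats every 60 degrees).
- felt_block: bystander: tan felt rubbing block, 32 x 55 x 24 mm, behind and to the right of the big open ring casting. Origin: centre of its underside. Not to be moved.
- paste_jar: bystander: standing jar with a ribbed lid, 55 mm across, 90 mm high, behind the big open ring casting. Origin: centre of its underside. Not to be moved.
- driver_blue: bystander: blue screwdriver lying flat, 130 mm long along its y axis, 14 mm thick, near the front right edge. Origin: its middle, at the underside. Not to be moved.
- piston: big light grey engine piston standing fixed on the bench, 263 mm across and 322 mm high: carry parts over it or round it. Origin: centre of its underside.
- ring_carrier: big light grey open ring casting with studs inside, fixed on the bench, 263 mm across and 113 mm high. Origin: centre of its underside.
There are look-alikes about, which are no part of the job. What is shaped like the bearing but orange or red is not meant.

How it is judged (in metres and radians):
On the way, in this order (a step that is already met when the one before it is completed fails the run):
1. the thrust washer is on the shaft, down at its place (horizontal distance between thrust_washer and stand below 0.007 m and z of thrust_washer in the frame of stand between 0.0185 and 0.0255 m), for 0.2 s.
2. the bearing is on the shaft, down at its place (horizontal distance between bearing and stand below 0.007 m and z of bearing in the frame of stand between 0.0265 and 0.0335 m), for 0.2 s.
3. the spacer sleeve is on the shaft, down at its place (horizontal distance between sleeve and stand below 0.007 m and z of sleeve in the frame of stand between 0.0405 and 0.0475 m), for 0.2 s.
4. the hexagonal collar is on the shaft, down at its place (horizontal distance between hex_collar and stand below 0.007 m and z of hex_collar in the frame of stand between 0.0585 and 0.0655 m), for 0.2 s.
At the end, for the whole second after the job is handed in: All four parts are threaded on the shaft, from the bottom up washer, bearing, sleeve, hexagonal collar: each within 7 mm of the shaft's axis, its underside within 3.5 mm of its height in the full stack (22, 30, 44 and 62 mm above the bench), tilted less than 0.12 rad, released and at rest (all of step 1 and all of step 2 and all of step 3 and all of step 4 and angle between each of thrust_washer, bearing, sleeve, hex_collar's own z axis and vertical below 0.12 rad and linear speed of each of thrust_washer, bearing, sleeve, hex_collar below 0.02 m/s); the robot touches nothing.
It fails at once if a bystander (felt block, jar or blue screwdriver) is shifted by more than 30 mm (distance of any of felt_block, paste_jar, driver_blue from where it was at the start of the episode above 0.03 m).
It also fails if it takes over 136 s, if anything falls off the work surface, if the arm or the gripper's body presses on something with over 40 N, if the wrist force passes 120 N, or if a joint passes its speed limit or range.

## Working session

There is one attempt and no reset: what is moved stays moved. The work goes in short steps, Python scripts to look and compute and a tool call to move; the robot and the scene stay as the last step left them, time stands still between calls to the robot, and variables do not carry over. Pictures are saved under pics/ and viewed, at most 14 in all, crops included, and the job is handed in when it is done.

Besides the shell and the picture viewer there is one more tool, called after ">>>" as a command line: name --argument value ..., lists and objects as JSON in quotes. apply_moves: Moves the arm, as the interface text tells. Its arguments: {"type":"object","properties":{"steps":{"type":"array"},"newtons":{"type":"number"}},"required":["steps"]}

```bash
mkdir -p pics; ls
cat > h.py <<'E'
import numpy as np, cv2
from workcell import env
def proj(im,P):
    E=np.array(im["extrinsics"]);p=E[:3,:3]@np.array(P,float)+E[:3,3]
    x,y=p[0]/-p[2],-p[1]/-p[2];f=200/np.tan(np.radians(im["fovy"])/2)
    s=1+im["k1"]*(x*x+y*y);return im["cx"]+f*x*s,im["cy"]+f*y*s
def ray(im,u,v,z):
    f=200/np.tan(np.radians(im["fovy"])/2)
    d=np.array([(u-im["cx"])/f,(v-im["cy"])/f]);q=d.copy()
    for _ in range(30):q=d/(1+im["k1"]*(q@q))
    E=np.array(im["extrinsics"]);R=E[:3,:3].T;c=-R@E[:3,3]
    w=R@np.array([q[0],-q[1],-1]);return c+w*(z-c[2])/w[2]
E
python3 - <<'E'
from h import *
o=env.observe();print(o,env.finger_overhang)
for c in["scene","side","wrist"]:
    im=env.get_image(c);cv2.imwrite(f"pics/{c}0.png",im["color"])
    print(c,im["fovy"],im["k1"],np.round(np.array(im["extrinsics"]),2).tolist())
    for n in["stand","thrust_washer","bearing","sleeve","hex_collar","felt_block","paste_jar","driver_blue","piston","ring_carrier"]:
        for d in env.place_of(c,n)[:3]:print(n,np.round(d["xyz"]),round(d["score"],2),np.round(proj(im,d["xyz"])))
E
```

```text
pics
{'t': 0.0, 'joint_pos': array([-2.40331638e-03,  3.53658151e-01,  1.63411218e+00,  2.89205879e-05,
        1.15520696e+00, -2.39019388e-03]), 'qd': array([ 0.00034178,  0.0021616 ,  0.00112623, -0.00089523, -0.0007656 ,
       -0.00107804]), 'tau': array([-2.43486713e-03, -5.93846583e+01, -3.34216332e+01,  6.94100303e-02,
        2.34022352e-02, -1.15005114e-04]), 'ee_pos': array([6.24534323e+02, 8.10734583e-03, 2.30866828e+02]), 'orientation': array([-3.14020808e+00, -2.97521084e-05,  1.57077149e+00]), 'ft_force': array([0.01149597, 0.08599948, 0.25267216]), 'moment': array([ 0.00423376, -0.01955301,  0.07853463]), 'finger_force': 0.0, 'opening': 91.71968087874313} 17.0
scene 51.548064369660516 -0.07846822836361268 [[0.76, -0.64, 0.02, -401.86], [0.41, 0.52, 0.75, -262.04], [-0.49, -0.56, 0.66, -882.73], [0.0, 0.0, 0.0, 1.0]]
stand [410. 370.  -4.] 0.95 [216. 171.]
thrust_washer [543. 418.  -1.] 0.57 [244. 149.]
thrust_washer [ 670. -154.    5.] 0.2 [397. 224.]
bearing [ 619. -267.    0.] 0.75 [416. 259.]
bearing [ 485. -396.   -2.] 0.72 [421. 324.]
bearing [ 381. -258.    1.] 
[... 490 characters left out ...]
.]
bearing [ 481. -396.    1.] 0.59 [370. 290.]
bearing [ 381. -255.   -4.] 0.58 [319. 265.]
bearing [ 620. -267.    1.] 0.51 [392. 247.]
sleeve [380. 204.  -3.] 0.52 [281. 185.]
hex_collar [ 460. -311.    1.] 0.66 [351. 271.]
felt_block [ 666. -156.   -2.] 0.68 [389. 224.]
paste_jar [688. -65.   1.] 0.91 [382. 206.]
driver_blue [ 348. -372.   -1.] 0.61 [322. 297.]
driver_blue [689. -67.   3.] 0.37 [383. 206.]
wrist 69.84414737175102 -0.04647839978641682 [[1.0, -0.0, -0.0, -625.17], [0.0, 0.97, -0.25, 28.88], [0.0, 0.25, 0.97, -391.04], [0.0, 0.0, 0.0, 1.0]]
bearing [ 618. -267.    6.] 0.8 [316. 343.]
felt_block [ 666. -157.    2.] 0.67 [348. 281.]
paste_jar [693. -64.   1.] 0.96 [368. 222.]
```

Run:
```python
import cv2
a=cv2.imread("pics/scene0.png");cv2.imwrite("pics/a.png",cv2.resize(a[100:400,150:550],(800,600),interpolation=cv2.INTER_CUBIC))
```

```text
(no output)
```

View pics/a.png

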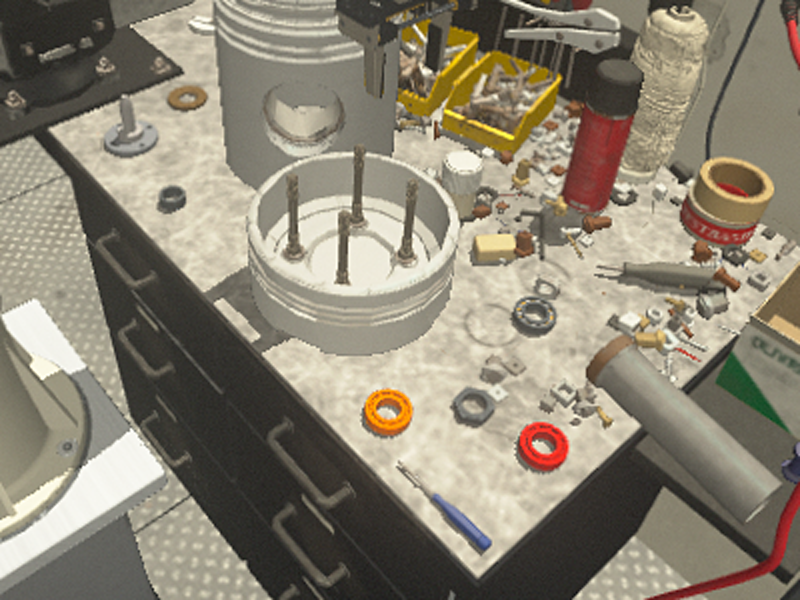

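View pics/side0.png

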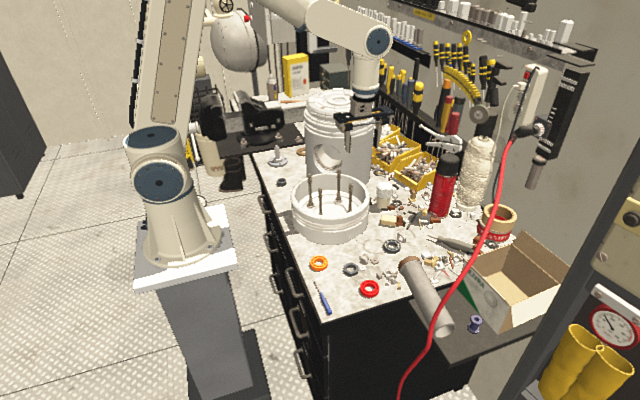

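Run:
```python
from h import *
from scipy.optimize import least_squares
a=np.linspace(0,2*np.pi,90)
ims={c:env.get_image(c) for c in["scene","side"]}
for n in["piston","ring_carrier"]:
    for c in ims:
        for f in (env.search_frame,env.place_of):
            print(n,c,[(np.round(d["xyz"]),round(d["score"],2)) for d in f(c,n)[:2]])
def circ(im,x,y,z):return np.array([proj(im,[x+131.5*np.cos(t),y+131.5*np.sin(t),z]) for t in a])
def ring(p):
    s=np.vstack([circ(ims["side"],*p,0),circ(ims["side"],*p,113)]);c=np.vstack([circ(ims["scene"],*p,0),circ(ims["scene"],*p,113)])
    return [s[:,0].min()-291,s[:,0].max()-369,s[:,1].max()-243,c[:,0].min()-273.5,c[:,0].max()-380,c[:,1].max()-277]
r=least_squares(ring,[520,-20]);print("ring",r.x,r.fun)
def pis(p):
    s=np.vstack([circ(ims["side"],*p,300),circ(ims["side"],*p,322)]);c=circ(ims["scene"],*p,0);d=circ(ims["scene"],*p,200)
    return [s[:,0].min()-303,s[:,0].max()-374,d[:,0].min()-258,s[:,1].min()-88]
r=least_squares(pis,[620,200]);print("piston",r.x,r.fun)
```

```text
piston scene []
piston scene [(array([542., 417.,  -1.]), 0.57)]
piston side [(array([ 616., -273.,   14.]), 0.33)]
piston side [(array([541., 410.,  -0.]), 0.74), (array([380., 205.,  -3.]), 0.29)]
ring_carrier scene []
ring_carrier scene []
ring_carrier side []
ring_carrier side []
ring [490.15961723 -62.58107252] [-0.05335501  1.91230003  1.55188649 -1.34731226 -0.26115178 -0.63638488]
piston [608.4060667  170.46062781] [-1.1568898   2.49715802 -1.08106403 -0.02571742]
```

>>> apply_moves --steps '[[[-55,0,4],0,-1],[[-55,0,4],0,-1],[[-55,0,4],0,-1],[[-55,0,4],0,-1],[[-45,30,4],0,-1]]'

```text
t: 2.78
ee_pos: [358.1, 29.4, 251.6]
orientation: [3.141, 0.0, 1.568]
ft_force: [0.3, 1.1, 0.4]
opening: 91.8
finger_force: 0.0
```

>>> apply_moves --steps '[[[0,60,0],0,-1],[[0,60,0],0,-1],[[0,60,0],0,-1],[[10,60,0],0,-1],[[20,55,0],0,-1]]'

```text
t: 3.4
ee_pos: [389.6, 327.4, 251.9]
orientation: [3.141, -0.0, 1.572]
ft_force: [1.3, -0.3, 1.3]
opening: 91.9
finger_force: 0.0
```

>>> apply_moves --steps '[[[40,40,-10],0,-1],[[40,35,-10],0,-1],[[40,16,-10],0,-1],[[30,0,-20],0,-1],[[0,0,0],0,-1]]'

```text
t: 4.03
ee_pos: [540.7, 415.3, 199.2]
orientation: [-3.139, 0.002, 1.57]
ft_force: [-1.2, 0.4, -0.4]
opening: 91.9
finger_force: 0.0
```

```bash
cat > look.py <<'E'
import sys
from h import *
im=env.get_image("wrist");cv2.imwrite(f"pics/{sys.argv[1]}.png",im["color"])
np.save("pics/"+sys.argv[1],im,allow_pickle=True)
o=env.observe();print(np.round(o["t"],2),np.round(o["ee_pos"],1),np.round(o["orientation"],3),np.round(o["ft_force"],1),o["opening"])
for n in sys.argv[2:]:
    for d in env.place_of("wrist",n)[:3]:print(n,np.round(d["xyz"],1),round(d["score"],2),np.round(proj(im,d["xyz"])))
E
python3 look.py w1 thrust_washer stand
```

```text
4.08 [539.9 415.5 200.4] [-3.14e+00  1.00e-03  1.57e+00] [-0.6 -0.2 -0.5] 91.70198703358763
thrust_washer [544.6 413.9   0.8] 0.95 [324. 183.]
stand [408.3 378.4  -3.9] 0.69 [220. 209.]
```

View pics/w1.png

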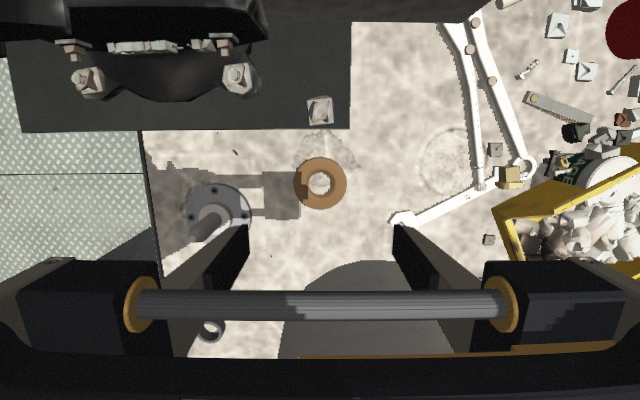

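Run:
```python
from h import *
im=np.load("pics/w1.npy",allow_pickle=True).item()
h=cv2.cvtColor(im["color"],cv2.COLOR_BGR2HSV)
m=cv2.inRange(h,(5,110,50),(20,255,220));m[:,400:]=0;m[:140]=0;m[230:]=0
cs,_=cv2.findContours(m,cv2.RETR_EXTERNAL,cv2.CHAIN_APPROX_NONE)
c=cv2.convexHull(max(cs,key=cv2.contourArea));e=cv2.fitEllipse(c);print(e)
# world points of hull at z=6 -> circle
P=np.array([ray(im,*p[0],5)[:2] for p in c]);print(cv2.minEnclosingCircle(P.astype(np.float32)),P.mean(0),ray(im,*e[0],5))
```

```text
((319.4852294921875, 182.83001708984375), (50.943756103515625, 51.44405746459961), 112.30035400390625)
((539.0179443359375, 414.48046875), 32.47414779663086) [539.72348791 415.18245532] [539.3211723 415.1108214   5.       ]
```

>>> apply_moves --steps '[[[-0.5,0,-55],0,-1],[[0,0,-55],0,-1],[[0,0,-40],0,-1],[[0,0,-20],0,-1],[[0,0,-10],0,-1]]'

```text
t: 4.8
ee_pos: [539.4, 416.4, 21.9]
orientation: [3.141, -0.0, 1.571]
ft_force: [-0.6, 0.1, 0.2]
opening: 92.1
finger_force: 0.0
```

>>> apply_moves --steps '[[[0,0,-1],0,1],[[0,0,0],0,1],[[0,0,0],0,1],[[0,0,0],0,1],[[0,0,0],0,1]]' --newtons 25

```text
t: 5.42
ee_pos: [540.1, 416.5, 21.8]
orientation: [3.14, -0.001, 1.571]
ft_force: [-0.4, 0.2, 6.1]
opening: 62.6
finger_force: 25.0
```

>>> apply_moves --steps '[[[0,0,20],0,1],[[0,0,40],0,1],[[0,0,50],0,1],[[0,0,0],0,1],[[0,0,0],0,1]]'

```text
t: 6.05
ee_pos: [539.2, 415.7, 130.7]
orientation: [-3.141, 0.0, 1.571]
ft_force: [-0.5, -0.5, -2.3]
opening: 62.3
finger_force: 25.0
```

```bash
python3 look.py w2 thrust_washer stand
```

```text
6.1 [538.7 415.4 129.7] [-3.140e+00  1.000e-03  1.571e+00] [ 0.1 -0.2 -1.8] 62.44046263833079
stand [4.085e+02 3.737e+02 4.000e-01] 0.84 [198. 234.]
```

View pics/w2.png

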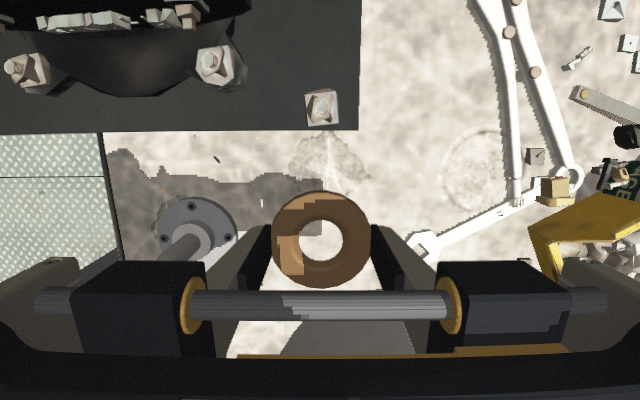

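Run:
```python
from h import *
im=np.load("pics/w2.npy",allow_pickle=True).item()
h=cv2.cvtColor(im["color"],cv2.COLOR_BGR2HSV)
m=cv2.inRange(h,(5,80,40),(22,255,230));m[:,380:]=0;m[:,:262]=0;m[:180]=0;m[287:]=0
cs,_=cv2.findContours(m,cv2.RETR_EXTERNAL,cv2.CHAIN_APPROX_NONE)
c=cv2.convexHull(max(cs,key=cv2.contourArea));e=cv2.fitEllipse(c);print(e)
for z in(112,116):
    P=np.array([ray(im,*p[0],z)[:2] for p in c]);print(z,cv2.minEnclosingCircle(P.astype(np.float32)),ray(im,*e[0],z))
a=cv2.imread("pics/scene0.png")[140:185,190:250];b=cv2.imread("pics/side0.png")[140:185,250:310];w=im["color"][180:270,140:260]
w1=np.load("pics/w1.npy",allow_pickle=True).item()["color"][165:255,160:280]
r=lambda x:cv2.resize(x,(400,300),interpolation=cv2.INTER_CUBIC)
cv2.imwrite("pics/c.png",np.vstack([np.hstack([r(a),r(b)]),np.hstack([r(w),r(w1)])]))
```

```text
((320.31298828125, 239.15701293945312), (97.30325317382812, 102.20360565185547), 91.7992935180664)
112 ((539.504638671875, 412.54095458984375), 34.049583435058594) [539.30096616 414.09350903 112.        ]
116 ((539.5040283203125, 414.24237060546875), 33.26082992553711) [539.30509139 415.75897983 116.        ]
```

View pics/c.png

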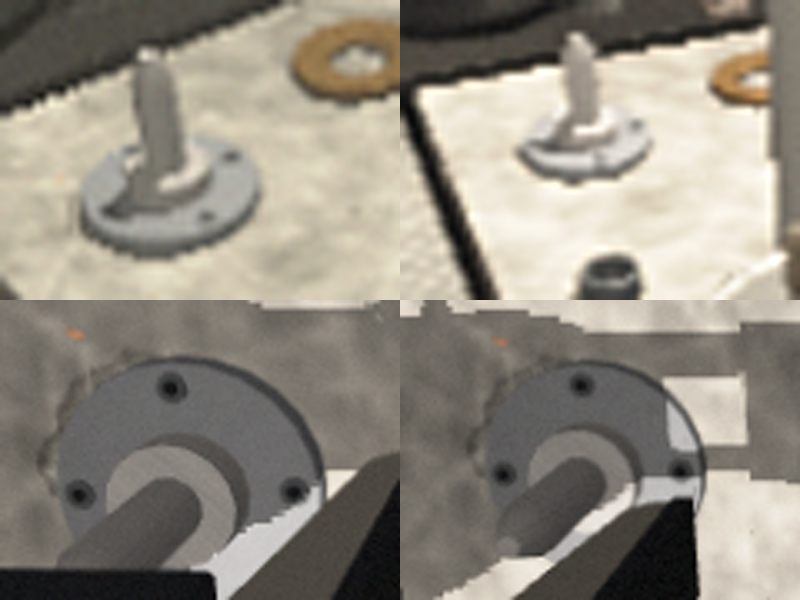

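Run:
```python
from h import *
from scipy.optimize import least_squares
W={n:np.load(f"pics/{n}.npy",allow_pickle=True).item() for n in("w1","w2")}
k=120/400
def pts(n,z,r,L):
    ox,oy,x0=(140,180,0) if n=="w2" else (160,165,400)
    P=np.array([ray(W[n],ox+(u-x0)*k,oy+(v-300)*k,z)[:2] for u,v in L])
    s=least_squares(lambda p:np.hypot(*(P-p).T)-r,P.mean(0)+[0,-10]);print(n,z,s.x.round(1),s.fun.round(1));return s.x
pts("w2",10,42,[(57,465),(75,420),(105,383),(150,362),(230,378),(270,405),(300,440),(316,480)])
pts("w2",22,20,[(105,490),(130,455),(165,445),(200,455),(228,480),(237,515)])
pts("w1",10,42,[(488,465),(503,420),(540,378),(585,362),(630,378),(665,405),(690,440),(700,465)])
pts("w1",22,20,[(530,475),(545,445),(575,430),(605,437),(628,460),(635,480)])
print(ray(W["w1"],160+(510-400)*k,165+(547-300)*k,84))
f=[1]
for c,(u,v) in {"scene":(190+148*.15,140+50*.15),"side":(250+(576-400)*.15,140+36*.15)}.items():
    im=env.get_image(c);print(c,ray(im,u,v,84))
```

```text
w2 10 [410.1 371.7] [-0.6 -1.4  0.2  1.6 -0.  -0.6 -0.5 -0.6]
w2 22 [410.5 372.8] [ 0.3 -0.2 -0.  -0.   0.4 -0.1]
w1 10 [410.7 370.8] [-1.1 -2.3  0.1  2.7  0.2 -1.3 -1.4 -0.8]
w1 22 [410.9 372.4] [-0.2 -0.6  0.4  0.3 -0.3 -0.5]
[410.57507442 372.98128182  84.        ]
scene [412.63489055 371.81165286  84.        ]
side [408.94167581 369.04590362  84.        ]
```

>>> apply_moves --steps '[[[-45,-15,0],0,1],[[-45,-15,0],0,1],[[-30,-10,0],0,1],[[-8.5,-3,0],0,1],[[0,0,0],0,1]]'

```text
t: 6.92
ee_pos: [411.3, 373.3, 130.6]
orientation: [3.141, -0.0, 1.571]
ft_force: [0.6, -0.4, -0.9]
opening: 62.6
finger_force: 25.0
```

```bash
python3 look.py w3; python3 -c "
from h import *
for i in range(3):
    im=env.get_image('wrist');print(np.round(env.observe()['ee_pos'],1))"
```

```text
6.98 [412.  373.6 130.7] [ 3.141e+00 -1.000e-03  1.571e+00] [ 0.3  0.2 -1.3] 62.10561177227376
[412.2 373.6 130.7]
[412.2 373.6 130.6]
[412.1 373.5 130.6]
```

View pics/w3.png

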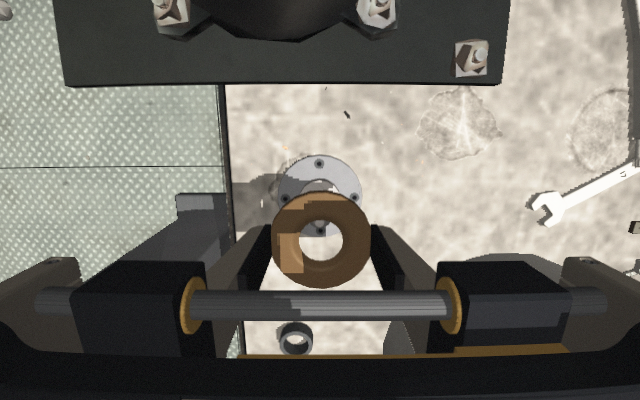

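>>> apply_moves --steps '[[[-1.5,-1.2,-10],0,1],[[0,0,-15],0,1],[[0,0,-15],0,1],[[0,0,-10],0,1],[[0,0,0],0,1]]'

```text
t: 7.75
ee_pos: [409.5, 372.2, 79.7]
orientation: [-3.141, -0.0, 1.571]
ft_force: [-0.3, 4.3, -4.4]
opening: 62.3
finger_force: 25.0
```

```bash
python3 look.py w4
```

```text
7.8 [409.5 372.2  80.2] [-3.141 -0.     1.571] [-0.1  3.9 -4. ] 62.52842020663299
```

View pics/w4.png

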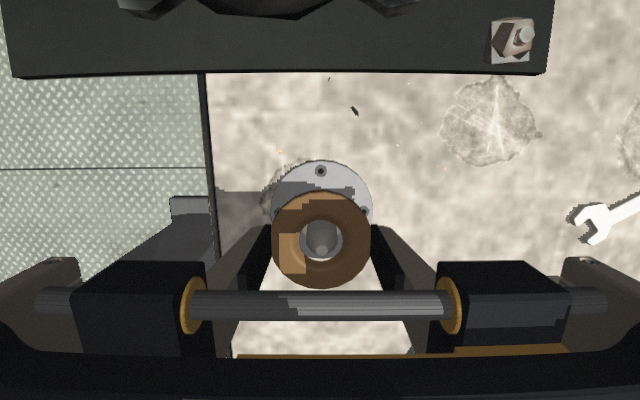

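>>> apply_moves --steps '[[[0,2,0],0,1],[[0,0,0],0,1]]'

```text
t: 8.05
ee_pos: [409.4, 373.6, 80.9]
orientation: [-3.142, 0.0, 1.571]
ft_force: [0.9, 0.2, -2.5]
opening: 62.3
finger_force: 25.0
```

>>> apply_moves --steps '[[[0,0,-10],0,1],[[0,0,-10],0,1],[[0,0,-8],0,1],[[0,0,-4],0,1],[[0,0,0],0,1]]'

```text
t: 8.68
ee_pos: [409.3, 373.7, 48.2]
orientation: [-3.141, 0.0, 1.571]
ft_force: [1.1, -0.3, -2.0]
opening: 62.6
finger_force: 25.0
```

>>> apply_moves --steps '[[[0,0,-2],0,1],[[0,0,-2],0,1],[[0,0,0],0,1]]'

```text
t: 9.05
ee_pos: [409.5, 373.8, 44.6]
orientation: [-3.142, 0.0, 1.571]
ft_force: [-0.4, 0.9, -1.4]
opening: 62.2
finger_force: 25.0
```

>>> apply_moves --steps '[[[0,0,-1.5],0,1],[[0,0,0],0,1]]'

```text
t: 9.3
ee_pos: [409.6, 373.9, 43.7]
orientation: [3.141, -0.0, 1.571]
ft_force: [-2.5, -1.2, 5.7]
opening: 62.6
finger_force: 25.0
```

>>> apply_moves --steps '[[[0,0,0],0,-1],[[0,0,0],0,-1],[[0,0,0],0,-1],[[0,0,30],0,-1],[[0,0,55],0,-1]]'

```text
t: 9.93
ee_pos: [408.3, 372.8, 127.2]
orientation: [-3.138, 0.003, 1.571]
ft_force: [0.5, -0.3, 0.2]
opening: 91.6
finger_force: 0.0
```

>>> apply_moves --steps '[[[0,0,55],0,-1],[[0,0,20],0,-1],[[0,0,0],0,-1]]'

```text
t: 10.3
ee_pos: [410.2, 374.5, 204.7]
orientation: [3.139, -0.002, 1.571]
ft_force: [-0.5, -0.7, -0.5]
opening: 92.1
finger_force: 0.0
```

```bash
python3 look.py w5 thrust_washer stand sleeve
```

```text
10.35 [409.5 373.8 203.1] [ 3.141e+00 -1.000e-03  1.571e+00] [-0.1  0.2 -0.9] 91.5830463061416
thrust_washer [411.5 373.   19.9] 0.65 [321. 186.]
stand [411.8 376.    0.6] 0.95 [321. 181.]
stand [415.2 371.9  24.4] 0.41 [324. 188.]
sleeve [387.2 205.8  -0.7] 0.55 [304. 298.]
```

View pics/w5.png

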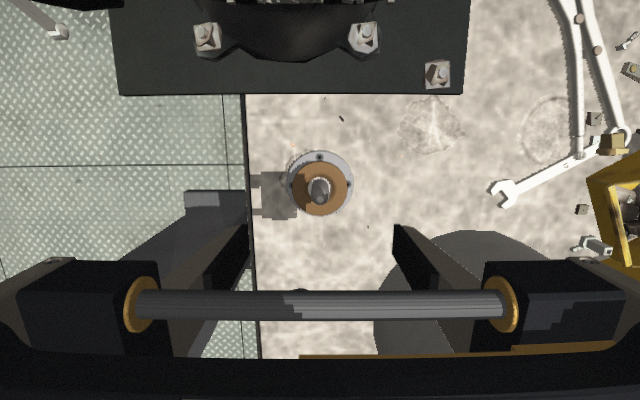

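>>> apply_moves --steps '[[[-15,-60,0],0,-1],[[-15,-60,0],0,-1],[[-15,-60,0],0,-1],[[-15,-60,0],0,-1],[[0,-60,0],0,-1]]'

```text
t: 11.12
ee_pos: [347.7, 72.1, 202.1]
orientation: [-3.14, 0.0, 1.572]
ft_force: [1.4, -0.4, -0.5]
opening: 91.9
finger_force: 0.0
```

>>> apply_moves --steps '[[[0,-60,0],0,-1],[[0,-60,0],0,-1],[[10,-60,0],0,-1],[[30,-50,0],0,-1],[[40,-45,0],0,-1]]'

```text
t: 11.75
ee_pos: [429.1, -203.2, 201.9]
orientation: [-3.14, -0.001, 1.569]
ft_force: [0.5, 1.1, 1.2]
opening: 92.0
finger_force: 0.0
```

>>> apply_moves --steps '[[[45,-40,0],0,-1],[[50,-26,0],0,-1],[[55,0,0],0,-1],[[40,0,0],0,-1],[[0,0,0],0,-1]]'

```text
t: 12.38
ee_pos: [621.0, -266.7, 200.6]
orientation: [-3.14, -0.001, 1.572]
ft_force: [0.1, -0.6, -1.2]
opening: 91.8
finger_force: 0.0
```

```bash
python3 look.py w6 bearing felt_block hex_collar
python3 - <<'E'
from h import *
im=np.load("pics/w5.npy",allow_pickle=True).item()
print("nose",ray(im,319.5,197,84))
h=cv2.cvtColor(im["color"],cv2.COLOR_BGR2HSV)
m=cv2.inRange(h,(5,100,40),(20,255,230));m[:,360:]=0;m[:,:280]=0;m[:150]=0;m[230:]=0
cs,_=cv2.findContours(m,cv2.RETR_EXTERNAL,cv2.CHAIN_APPROX_NONE)
c=cv2.convexHull(max(cs,key=cv2.contourArea))
P=np.array([ray(im,*p[0],28)[:2] for p in c]);print(cv2.minEnclosingCircle(P.astype(np.float32)))
E
```

```text
12.42 [ 619.3 -266.7  200.7] [-3.139e+00 -1.000e-03  1.572e+00] [-1.3 -0.5  0.6] 91.54449340638958
bearing [ 619.5 -265.6    4.6] 0.91 [319. 182.]
bearing [ 380.2 -258.4    0. ] 0.64 [133. 176.]
felt_block [ 667.5 -158.6    2.2] 0.73 [360.  92.]
hex_collar [ 460.7 -311.5    1.6] 0.72 [198. 216.]
hex_collar [ 665.3 -160.9    3.3] 0.32 [359.  94.]
nose [409.84726748 375.50202494  84.        ]
((409.4428405761719, 371.83544921875), 32.52692794799805)
```

View pics/w6.png

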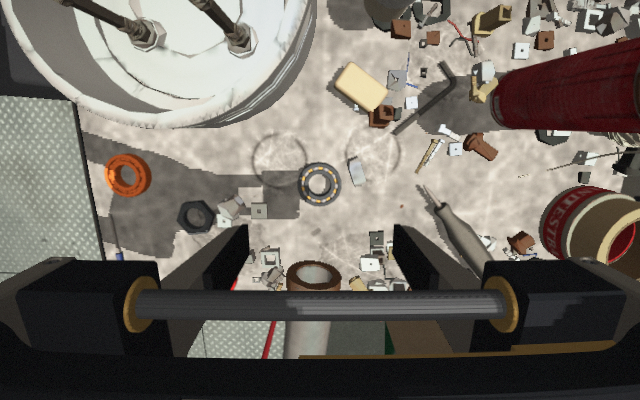

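Run:
```python
from h import *
im=np.load("pics/w6.npy",allow_pickle=True).item()
g=cv2.cvtColor(im["color"],cv2.COLOR_BGR2GRAY)[150:220,285:355]
c=cv2.HoughCircles(cv2.resize(g,None,fx=4,fy=4,interpolation=cv2.INTER_CUBIC),cv2.HOUGH_GRADIENT,1,400,param1=120,param2=20,minRadius=70,maxRadius=95)
print(c)
for u,v,r in c[0]:print(ray(im,285+u/4,150+v/4,14),r/4)
print(env.observe()["joint_pos"])
```

```text
[[[136.5 137.5  70.5]]]
[ 619.29497015 -266.74628061   14.        ] 17.625
[-4.09958152e-01  4.54491946e-01  1.54767742e+00 -1.85380710e-04
  1.14150950e+00 -4.09678425e-01]
```

>>> apply_moves --steps '[[[0,0,-15],0.175,-1],[[0,0,-15],0.175,-1],[[0,0,-15],0.175,-1],[[0,0,-15],0.175,-1],[[0,0,-15],0.175,-1]]'

```text
t: 13.2
ee_pos: [618.3, -267.3, 127.9]
orientation: [-3.141, -0.0, 2.451]
ft_force: [-0.1, 0.2, -0.5]
opening: 92.0
finger_force: 0.0
```

>>> apply_moves --steps '[[[0,0,0],0.175,-1],[[0,0,0],0,-1]]'

```text
t: 13.45
ee_pos: [618.5, -267.3, 128.2]
orientation: [-3.141, -0.0, 2.619]
ft_force: [0.2, 0.1, -0.4]
opening: 91.9
finger_force: 0.0
```

```bash
python3 look.py w7 bearing
```

```text
13.5 [ 618.8 -267.4  128.5] [-3.142  0.     2.616] [ 0.7 -0.1  0.8] 91.79577665943273
bearing [ 620.1 -265.4    6.8] 0.89 [323. 198.]
bearing [ 482.2 -399.     2.3] 0.86 [135. 145.]
```

View pics/w7.png

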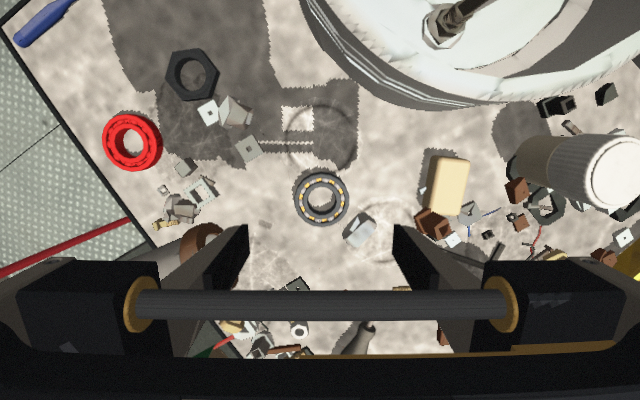

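Run:
```python
from h import *
im=np.load("pics/w7.npy",allow_pickle=True).item()
print(ray(im,321.5,197.5,14))
```

```text
[ 617.25293867 -265.68557457   14.        ]
```

>>> apply_moves --steps '[[[0.3,0.5,-45],0,-1],[[0,0,-35],0,-1],[[0,0,-17],0,-1],[[0,0,-10],0,-1],[[0,0,0],0,-1]]'

```text
t: 14.18
ee_pos: [620.0, -266.8, 21.3]
orientation: [-3.142, 0.0, 2.62]
ft_force: [-0.9, 1.0, 0.5]
opening: 91.7
finger_force: 0.0
```

>>> apply_moves --steps '[[[-1,0.5,0],0,1],[[0,0,0],0,1],[[0,0,0],0,1],[[0,0,0],0,1],[[0,0,0],0,1]]'

```text
t: 14.8
ee_pos: [618.9, -266.3, 21.3]
orientation: [-3.142, 0.0, 2.621]
ft_force: [-0.7, -0.4, 2.5]
opening: 50.9
finger_force: 25.0
```

>>> apply_moves --steps '[[[0,0,20],0,1],[[0,0,50],0,1],[[0,0,55],0,1],[[0,0,55],0,1],[[0,0,0],0,1]]'

```text
t: 15.42
ee_pos: [621.4, -267.3, 207.7]
orientation: [3.14, 0.01, 2.621]
ft_force: [-0.7, 0.5, -1.3]
opening: 50.9
finger_force: 25.0
```

```bash
python3 look.py w8 bearing
```

```text
15.48 [ 619.9 -266.6  204.4] [3.141 0.005 2.621] [-0.3 -0.7 -2.9] 50.51062758670851
bearing [ 623.5 -267.9  189.6] 0.95 [321. 240.]
bearing [ 483.7 -397.6    1.7] 0.72 [175. 137.]
```

View pics/w8.png

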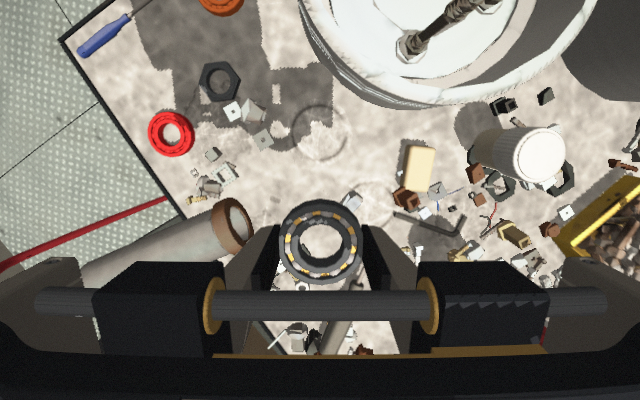

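>>> apply_moves --steps '[[[-55,10,0],-0.175,1],[[-55,10,0],-0.175,1],[[-50,25,0],-0.175,1],[[-45,35,0],-0.175,1],[[-40,40,0],-0.175,1]]'

```text
t: 16.15
ee_pos: [370.7, -144.9, 199.4]
orientation: [-3.138, -0.002, 1.739]
ft_force: [0.3, 0.2, -2.2]
opening: 50.7
finger_force: 25.0
```

>>> apply_moves --steps '[[[-25,50,0],-0.175,1],[[-5,55,0],0,1],[[0,60,0],0,1],[[0,60,0],0,1],[[0,60,0],0,1]]'

```text
t: 16.77
ee_pos: [342.7, 139.7, 200.1]
orientation: [-3.14, 0.001, 1.573]
ft_force: [1.8, -0.4, -2.4]
opening: 50.8
finger_force: 25.0
```

>>> apply_moves --steps '[[[10,60,0],0,1],[[15,60,0],0,1],[[20,60,0],0,1],[[20,50,0],0,1],[[0,0,0],0,1]]'

```text
t: 17.4
ee_pos: [409.0, 369.9, 199.1]
orientation: [-3.14, 0.001, 1.575]
ft_force: [-0.7, -0.9, -3.5]
opening: 50.8
finger_force: 25.0
```

```bash
python3 look.py w9
```

```text
17.45 [408.  367.8 198.9] [-3.139e+00  3.000e-03  1.575e+00] [-1.  -0.5 -2.4] 50.9860659812507
```

>>> apply_moves --steps '[[[1.5,5,-40],0,1],[[0,0,-30],0,1],[[0,0,-5],0,1],[[0,0,0],0,1]]'

```text
t: 17.95
ee_pos: [410.2, 371.7, 126.2]
orientation: [-3.141, 0.001, 1.572]
ft_force: [-0.1, 0.4, -2.1]
opening: 50.9
finger_force: 25.0
```

```bash
python3 look.py w10
```

```text
18.0 [410.6 372.2 126.9] [ 3.141 -0.     1.572] [-0.7 -0.8 -2.3] 50.45341094161492
```

>>> apply_moves --steps '[[[-0.5,1.3,-15],0,1],[[0,0,-15],0,1],[[0,0,-12],0,1],[[0,0,-6],0,1],[[0,0,0],0,1]]'

```text
t: 18.62
ee_pos: [409.6, 373.6, 77.5]
orientation: [-3.141, 0.001, 1.573]
ft_force: [0.4, 0.6, -1.8]
opening: 50.8
finger_force: 25.0
```

```bash
python3 look.py w11; python3 -c "
import cv2;cv2.imwrite('pics/w11c.png',cv2.resize(cv2.imread('pics/w11.png')[150:300,220:420],(800,600)))"
```

```text
18.68 [409.9 373.8  77.9] [-3.141  0.     1.573] [ 0.1  0.5 -1.7] 50.96472021299105
```

View pics/w11c.png

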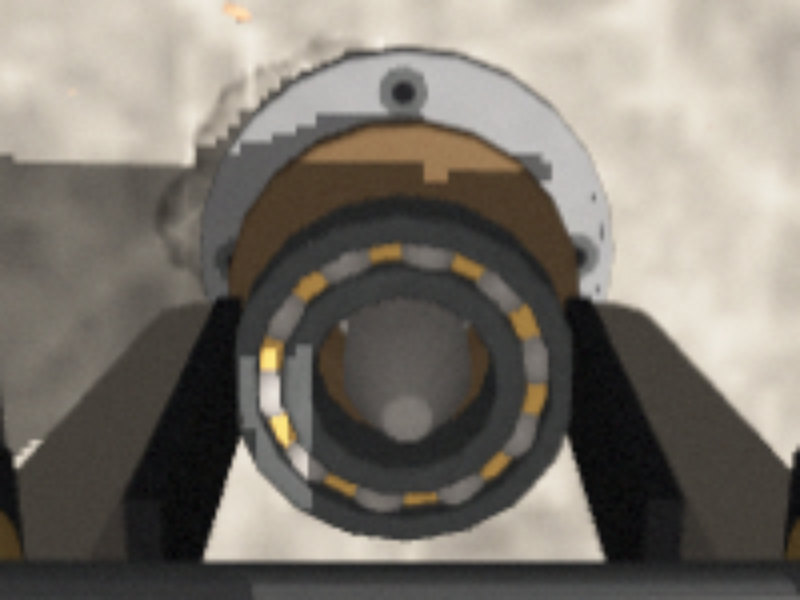

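>>> apply_moves --steps '[[[0,0,-10],0,1],[[0,0,-8],0,1],[[0,0,-5],0,1],[[0,0,-2.5],0,1],[[0,0,0],0,1]]'

```text
t: 19.3
ee_pos: [409.8, 373.8, 52.4]
orientation: [-3.141, 0.0, 1.573]
ft_force: [0.4, 0.0, -1.9]
opening: 51.0
finger_force: 25.0
```

>>> apply_moves --steps '[[[0,0,-1.5],0,1],[[0,0,0],0,1]]'

```text
t: 19.55
ee_pos: [410.1, 374.0, 51.3]
orientation: [3.141, -0.0, 1.573]
ft_force: [0.1, -0.6, -1.1]
opening: 50.8
finger_force: 25.0
```

>>> apply_moves --steps '[[[0,0,-1],0,1],[[0,0,0],0,-1],[[0,0,0],0,-1],[[0,0,0],0,-1],[[0,0,30],0,-1]]'

```text
t: 20.18
ee_pos: [408.7, 372.7, 78.6]
orientation: [-3.138, 0.003, 1.573]
ft_force: [0.3, 0.8, 0.2]
opening: 88.7
finger_force: 0.0
```

>>> apply_moves --steps '[[[0,0,60],0,-1],[[0,0,60],0,-1],[[-5,-30,0],0.18,-1],[[-5,-30,0],0.18,-1],[[-5,-30,0],0.18,-1]]'

```text
t: 20.8
ee_pos: [394.6, 283.0, 200.2]
orientation: [3.141, 0.0, 2.119]
ft_force: [0.1, 0.7, -0.5]
opening: 92.1
finger_force: 0.0
```

>>> apply_moves --steps '[[[-5,-30,0],0.18,-1],[[-5,-30,0],0.18,-1],[[-5,-22,0],0.18,-1],[[0,0,0],0.18,-1],[[0,0,0],0.18,-1]]'

```text
t: 21.42
ee_pos: [379.9, 201.5, 200.2]
orientation: [3.141, 0.0, 3.018]
ft_force: [-0.3, 1.0, -0.7]
opening: 91.8
finger_force: 0.0
```

>>> apply_moves --steps '[[[0,0,-20],0.13,-1],[[0,0,-20],0,-1],[[0,0,0],0,-1]]'

```text
t: 21.8
ee_pos: [378.9, 201.3, 159.1]
orientation: [-3.14, -0.002, -3.14]
ft_force: [-0.4, 0.3, -0.3]
opening: 92.1
finger_force: 0.0
```

```bash
python3 look.py w12 sleeve stand bearing
python3 - <<'E'
from h import *
for c in("scene","side"):
    env.get_image(c)
    for n in("bearing","thrust_washer"):
        print(c,n,[(np.round(d["xyz"]),round(d["score"],2)) for d in env.place_of(c,n)])
E
```

```text
21.85 [379.6 201.6 159.9] [-3.141e+00 -1.000e-03 -3.140e+00] [0.3 1.2 0.7] 92.05918651541879
sleeve [384.  207.3   3.7] 0.62 [326. 195.]
stand [414.1 377.8  -1.3] 0.63 [472. 219.]
scene bearing [(array([ 484., -397.,   -3.]), 0.87), (array([ 381., -256.,   -2.]), 0.65)]
scene thrust_washer [(array([411., 375.,  23.]), 0.42)]
side bearing [(array([ 379., -251.,    1.]), 0.62), (array([ 482., -394.,    3.]), 0.54), (array([411., 374.,  30.]), 0.51)]
side thrust_washer [(array([412., 371.,  22.]), 0.57)]
```

View pics/w12.png

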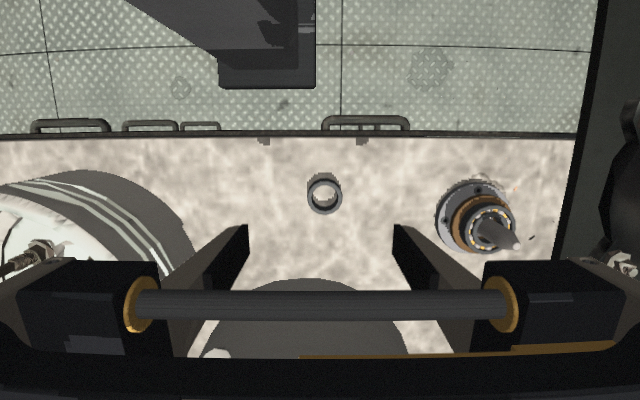

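Run:
```python
from h import *
im=np.load("pics/w12.npy",allow_pickle=True).item()
g=cv2.cvtColor(im["color"],cv2.COLOR_BGR2GRAY)
m=(g[165:225,298:352]<125).astype(np.uint8)*255
cs,_=cv2.findContours(m,cv2.RETR_EXTERNAL,cv2.CHAIN_APPROX_NONE);c=max(cs,key=cv2.contourArea);print(cv2.boundingRect(c))
for r in g[170:222:2,300:350:2]:print(*[f"{x//10:2d}" for x in r])
print(ray(im,324.5,195.5,18),ray(im,324,190,0))
```

```text
(9, 8, 35, 41)
18 18 18 18 18 18 18 18 19 20 20 20 20 19 19 19 19 20 19 19 20 21 22 22 21
19 18 18 18 18 18 18 19 19 16 16 15 15 14 15 15 20 20 19 19 20 21 22 22 22
19 18 18 18 19 19 19 12 14 11 11 10 10 10 10 10 15 20 20 20 20 20 21 21 20
19 18 17 18 19 19 17 10 10 11 11 10 10 10 10 10 10 16 20 20 20 20 19 19 18
18 18 18 19 20 19 10 10 10 10  7  6  6  5  6  8 10 10 16 20 20 19 19 18 17
19 18 19 20 20 10 10  9  6  4  3  3  3  4  4  3  4  8 10 16 20 19 18 18 18
19 19 19 20 11 10  9  3  3  7 10 10 10 11 10  8  5  3  8 11 20 20 19 19 18
19 19 19 20 11 10  3  7 10 11 11 11 12 12 12 11 11  9  4  9 14 20 20 19 18
20 20 19 19 10  4  7 11 11 13 18 19 19 20 18 14 12 11  9  3 11 20 20 19 18
20 20 20 20 10  6 11 12 16 20 20 20 20 19 19 18 17 11 11  9  9 19 19 19 19
20 20 21 20  7 10 11 14 19 20 20 20 20 19 18 17 17 16 10 11  9 18 18 19 19
20 20 20 20  6 11 11 19 19 20 20 20 19 19 17 16 17 17  7 12 10 18 19 19 20
20 20 20 20 10 12  8 19 20 20 20 20 19 19 18 16 17  9  9 12 11 13 19 20 21
21 21 20 21 11 12  6 16 22 22 21 20 19 19 19 19 15 10  8  9 11 12 20 20 21
21 21 21 21 11 11  4 12 18 22 22 21
[... 246 characters left out ...]
 12 12 21 21 21 22
20 20 21 21 21 13 11  8  3  3  5  7  8  7  4  3  3  5 12 11 20 21 21 22 22
20 21 21 21 21 19 11 12  9  3  3  3  3  3  3  3  6 11 12 14 20 20 21 21 22
20 21 21 21 21 20 17 11 12 11  8  6  4  5  8  9 11 11 16 20 20 20 20 21 21
20 20 20 21 20 20 20 19 13 12 12 12 12 12 12 12 13 19 21 20 19 19 19 20 21
20 20 20 20 21 21 21 20 20 18 17 15 13 13 17 21 22 22 21 20 20 19 19 20 20
20 20 19 20 21 21 21 20 20 20 20 20 20 20 21 22 22 22 21 21 20 20 20 20 20
20 20 20 20 21 21 21 21 20 21 20 19 20 20 20 20 21 21 21 21 21 21 22 21 21
19 20 20 20 21 22 22 21 21 21 21 20 19 20 20 20 20 20 21 21 21 21 21 21 21
[381.23813395 205.02616819  18.        ] [379.28934009 204.66744087   0.        ]
```

>>> apply_moves --steps '[[[3,4,-50],0,-1],[[0,0,-45],0,-1],[[0,0,-30],0,-1],[[0,0,-13],0,-1],[[0,0,0],0,-1]]'

```text
t: 22.92
ee_pos: [382.7, 205.7, 21.9]
orientation: [-3.141, -0.001, -3.14]
ft_force: [-0.4, -0.3, 0.3]
opening: 91.9
finger_force: 0.0
```

>>> apply_moves --steps '[[[0,0,0],0,1],[[0,0,0],0,1],[[0,0,0],0,1],[[0,0,0],0,1],[[0,0,0],0,1]]'

```text
t: 23.55
ee_pos: [383.0, 205.8, 22.2]
orientation: [3.141, 0.0, -3.14]
ft_force: [-0.1, 0.4, -0.1]
opening: 44.0
finger_force: 0.0
```

>>> apply_moves --steps '[[[0,0,20],0,1],[[0,0,40],0,1],[[0,0,50],0,1],[[0,0,10],0,1],[[0,0,0],0,1]]'

```text
t: 24.18
ee_pos: [383.1, 205.9, 142.2]
orientation: [3.141, 0.001, -3.14]
ft_force: [-0.1, -0.6, 0.4]
opening: 0.1
finger_force: 0.0
```

```bash
python3 look.py w13 sleeve
python3 - <<'E'
from h import *
im=np.load("pics/w13.npy",allow_pickle=True).item()
g=cv2.cvtColor(im["color"],cv2.COLOR_BGR2GRAY)
for i,r in enumerate(g[196:284:3,270:374:3]):print(196+3*i,*[f"{x//10:2d}" for x in r])
E
```

```text
24.22 [382.5 205.6 141.4] [-3.141e+00 -1.000e-03 -3.140e+00] [-0.1  0.  -0.3] 0.14846725010733958
sleeve [384.4 205.1   2.3] 0.58 [320. 194.]
sleeve [412.1 375.3  34.7] 0.35 [492. 230.]
196 21 21 21 21 21 21 21 22 21 21 21 11  3 12 22 22 20 19 20 20 11  3 11 19 20 21 21 21 21 22 22 22 21 21 21
199 22 21 20 21 21 21 21 21 21 21 21 12  4 12 13 17 16 15 10 10 10  3 12 20 20 21 21 21 21 21 21 22 21 20 19
202 21 20 19 20 21 21 20 20 20 21 21 11 10  3 12 12 12 11 10 10  3  9 11 21 21 22 21 20 20 21 21 21 21 20 19
205 22 20 19 19 20 20 20 21 20 20 21 19 12  4  3  8 10 10  6  3  3 12 18 21 21 22 21 19 19 20 21 21 20 20 20
208 22 21 19 19 20 20 20 20 20 21 21 21 11 11  6  3  3  3  3  5 11 12 21 20 21 22 20 19 19 19 20 20 20 20 21
211 22 22 20 20 20 20 20 20 20 20 21 20 20 15 12 12 10 10 11 12 15 20 19 19 20 21 21 20 20 20 19 18 19 20 21
214 22 22 21 20 20 20 20 20 20 20 20 20 21 20 19 17 13 12 18 22 22 21 20 19 19 20 21 20 20 20 19 18 18 19 19
217 22 23 21 20 20 20 20 20 20 20 20 21 21 21 20 21 20 20 21 21 22 21 21 21 21 21 21 20 20 20 19 19 18 18 19
220 22 22 22 21 20 20 19 19 20 20 20 21 22
[... 1655 characters left out ...]
1  3  6  1  1  1  1  2  1  1  1  2  2  0  1  2
268  1  1  1  1  1  1  1  1  1  1  2  1  1  5  1  1  1 11  1  1  3  5  1  1  1  1  1  1  1  1  1  1  1  1  1
271  1  1  2  1  1  1  1  1  1  1  1  1  1  6  1  0  1  9  1  1  2  6  1  2  1  1  1  1  1  1  1  1  1  2  1
274  1  1  1  1  1  1  1  1  1  1  1  1  1  5  1  1  1  9  1  1  2  5  1  1  1  1  1  1  1  1  1  2  1  1  1
277  2  1  1  1  1  1  1  1  1  2  1  1  3  6  2  2  2 10  2  2  2  5  2  1  2  2  1  1  1  1  2  1  1  1  1
280  2  1  2  1  1  1  1  2  1  1  2  2  6  5  2  2  2 10  2  2  2  6  4  1  1  1  1  1  1  1  1  1  1  1  1
283  1  2  1  2  1  1  1  1  1  2  1  1  7  6  2  2  2 10  2  2  2  6  7  1  1  2  1  1  1  1  2  2  1  2  2
```

>>> apply_moves --steps '[[[0,0,0],0,-0.4],[[0,0,0],0,-0.4],[[0,0,-20],0,-0.4],[[0,0,-20],0,-0.4],[[0,0,-20],0,-0.4]]'

```text
t: 24.9
ee_pos: [382.8, 205.7, 81.1]
orientation: [-3.141, -0.0, -3.14]
ft_force: [0.3, 0.0, -0.2]
opening: 48.4
finger_force: 0.0
```

>>> apply_moves --steps '[[[0,0,-20],0,-0.4],[[0,0,-20],0,-0.4],[[0,0,-12],0,-0.4],[[0,0,-8],0,-0.4],[[0,0,0],0,-0.4]]'

```text
t: 25.52
ee_pos: [382.7, 205.7, 21.8]
orientation: [-3.141, -0.001, -3.14]
ft_force: [0.3, 0.2, -0.4]
opening: 64.2
finger_force: 0.0
```

>>> apply_moves --steps '[[[0,0,0],0,1],[[0,0,0],0,1],[[0,0,0],0,1],[[0,0,0],0,1],[[0,0,0],0,1]]'

```text
t: 26.15
ee_pos: [383.1, 205.9, 22.4]
orientation: [3.141, 0.0, -3.14]
ft_force: [-0.1, -1.2, 6.0]
opening: 34.7
finger_force: 25.0
```

>>> apply_moves --steps '[[[0,0,20],0,1],[[0,0,40],0,1],[[0,0,40],0,1],[[0,0,20],0,1],[[0,0,0],0,1]]'

```text
t: 26.78
ee_pos: [383.7, 206.3, 143.2]
orientation: [3.14, 0.003, -3.14]
ft_force: [-0.7, -0.1, -1.8]
opening: 34.6
finger_force: 25.0
```

```bash
python3 look.py w14 sleeve
python3 - <<'E'
from h import *
im=np.load("pics/w14.npy",allow_pickle=True).item()
g=cv2.cvtColor(im["color"],cv2.COLOR_BGR2GRAY)
for i,r in enumerate(g[199:284:3,276:368:3]):print(199+3*i,*[f"{x//10:2d}" for x in r])
z=142-22+18
print([proj(im,[382.6+dx,205.7,z]) for dx in(-19,0,19)],[proj(im,[382.6,205.7+d,z]) for d in(-19,19)])
E
```

```text
26.82 [383.  205.9 142.1] [ 3.141e+00  1.000e-03 -3.140e+00] [-0.  -0.4 -1.8] 35.27312054088225
199 21 21 22 22 21 21 22 22 22 23 23 23 23 23 22 21 20 20 21 22 22 21 21 22 22 22 22 22 22 23 22
202 20 21 21 21 21 21 21 21 22 23 23 23 23 23 23 22 21 21 21 22 22 22 22 23 21 20 21 21 22 22 21
205 20 20 21 21 21 21 21 22 22 22 22 22 21 22 23 22 21 21 21 22 22 22 22 23 21 20 20 21 22 22 21
208 20 20 21 21 21 21 21 22 22 22 21 21 21 21 22 22 19 22 21 21 21 21 22 22 21 20 20 21 21 20 21
211 21 20 21 21 21 21 21 21 22 21 21 13  4  4  3  3  4  3  6 19 20 20 21 21 21 21 20 21 20 19 20
214 22 21 21 21 21 21 21 21 21 16  3  3  3  3  3  3  3  3  3  3  4 21 21 21 22 21 21 21 20 19 19
217 22 22 21 21 21 21 21 21 10  3  3  3  5  4  4  5  5  5  3  3  3  3 22 22 22 21 21 20 20 19 19
220 22 22 21 20 20 20 20 16  3  3  4  6  6  5  6  5  5  5  6  5  4  3  4 22 22 21 21 21 19 18 20
223 22 22 21 19 16 17 17  3  4  5  6  5  6  5  5  5  5  5  5  6  5  5  3  5 23 19 19 21 19 18 20
226 18 10  8  7  1  1  5  4  5  5  6  5 18 20 20 21 21 19 12  5  5  5  5  3 17  1  2  8  7 13 18
229  6  6  6  2  1  1  3  6  6  5 
[... 1437 characters left out ...]
 1 19 19 19 19 21 21 22 22 19 16 11 12 17 17 18 17 18 19 19 20 20  1  1  1  2  2
277  2  1  1  1  1 19 18 19 20 21 22 22 21 19 20 20 20 18 18 18 18 19 19 20 21 21  1  1  1  2  2
280  2  1  1  1 13 19 18 16 12 10 10 11 11 20 20 21 20 19 18 18 19 19 20 21 20 21  1  1  1  2  2
283  2  1  1  1  8  8  8  8  8  8  8  8  8  8  8  8  9 11 18 19 19 20 21 20 19 20  9  0  1  2  2
[(np.float64(320.02369477082897), np.float64(213.50395393013872)), (np.float64(320.00736796191853), np.float64(243.76805013411965)), (np.float64(319.9923880020642), np.float64(272.2503004116357))] [(np.float64(288.29869997632943), np.float64(243.72299416215324)), (np.float64(351.71192316580914), np.float64(243.7617788175893))]
```

>>> apply_moves --steps '[[[0,0,0],-0.18,1],[[4,25,0],-0.18,1],[[4,25,0],-0.18,1],[[4,25,0],-0.18,1],[[4,25,0],-0.18,1]]'

```text
t: 27.5
ee_pos: [398.2, 306.0, 140.3]
orientation: [-3.139, -0.0, 2.237]
ft_force: [-0.5, 0.1, -0.7]
opening: 34.9
finger_force: 25.0
```

>>> apply_moves --steps '[[[4,25,0],-0.18,1],[[4,25,0],-0.18,1],[[3,17.5,0],-0.18,1],[[0,0,-15],-0.13,1],[[0,0,0],0,1]]'

```text
t: 28.12
ee_pos: [408.5, 372.3, 124.5]
orientation: [-3.138, 0.003, 1.574]
ft_force: [-1.1, 0.1, -0.7]
opening: 34.8
finger_force: 25.0
```

```bash
python3 look.py w15
```

```text
28.18 [408.9 372.5 125.4] [-3.139e+00  2.000e-03  1.576e+00] [-0.3  0.1 -1.3] 34.81243751487608
```

>>> apply_moves --steps '[[[0.5,0.8,-10],0,1],[[0,0,-15],0,1],[[0,0,-12],0,1],[[0,0,-6],0,1],[[0,0,0],0,1]]'

```text
t: 28.8
ee_pos: [410.2, 373.9, 83.5]
orientation: [-3.141, 0.001, 1.573]
ft_force: [0.6, -0.4, -1.8]
opening: 35.0
finger_force: 25.0
```

>>> apply_moves --steps '[[[0,0,-6],0,1],[[0,0,-6],0,1],[[0,0,-3],0,1],[[0,0,0],0,1]]'

```text
t: 29.3
ee_pos: [410.3, 374.0, 68.9]
orientation: [-3.141, 0.0, 1.573]
ft_force: [0.0, -0.2, -1.4]
opening: 34.8
finger_force: 25.0
```

>>> apply_moves --steps '[[[0,0,-2],0,1],[[0,0,-1],0,1],[[0,0,0],0,1]]'

```text
t: 29.68
ee_pos: [410.5, 374.2, 66.5]
orientation: [3.141, -0.0, 1.573]
ft_force: [-0.8, -0.5, 3.8]
opening: 34.7
finger_force: 25.0
```

>>> apply_moves --steps '[[[0,0,-0.7],0,1],[[0,0,0],0,1]]'

```text
t: 29.92
ee_pos: [410.5, 374.2, 66.3]
orientation: [3.141, -0.0, 1.573]
ft_force: [-3.0, -2.9, 11.7]
opening: 34.8
finger_force: 25.0
```

>>> apply_moves --steps '[[[0,0,0.5],0,-1],[[0,0,0],0,-1],[[0,0,0],0,-1],[[0,0,0],0,-1],[[0,0,30],0,-1]]'

```text
t: 30.55
ee_pos: [409.2, 373.0, 94.3]
orientation: [-3.138, 0.003, 1.573]
ft_force: [-0.3, 0.8, 0.1]
opening: 82.8
finger_force: 0.0
```

>>> apply_moves --steps '[[[0,0,55],0,-1],[[0,0,50],0,-1],[[-10,-45,0],0,-1],[[-15,-60,0],0,-1],[[-15,-60,0],0,-1]]'

```text
t: 31.18
ee_pos: [369.8, 207.7, 200.9]
orientation: [3.141, -0.0, 1.574]
ft_force: [1.1, -0.7, 0.5]
opening: 91.8
finger_force: 0.0
```

>>> apply_moves --steps '[[[-15,-60,0],0,-1],[[-10,-60,0],0,-1],[[0,-60,0],0,-1],[[0,-60,0],0,-1],[[0,-60,0],0,-1]]'

```text
t: 31.8
ee_pos: [345.2, -92.8, 201.3]
orientation: [3.14, 0.0, 1.573]
ft_force: [2.4, 0.2, -0.4]
opening: 91.9
finger_force: 0.0
```

>>> apply_moves --steps '[[[15,-60,0],0,-1],[[30,-60,0],0,-1],[[40,-60,0],0,-1],[[30,-41,-30],0,-1],[[0,0,0],0,-1]]'

```text
t: 32.42
ee_pos: [453.3, -301.6, 168.0]
orientation: [-3.139, -0.002, 1.571]
ft_force: [-0.6, 1.0, -0.4]
opening: 91.6
finger_force: 0.0
```

```bash
python3 look.py w16 hex_collar
python3 - <<'E'
from h import *
for c in("scene","side"):
    env.get_image(c)
    for n in("sleeve","bearing"):
        print(c,n,[(np.round(d["xyz"]),round(d["score"],2)) for d in env.place_of(c,n)])
im=np.load("pics/w16.npy",allow_pickle=True).item()
cv2.imwrite("pics/w16c.png",cv2.resize(im["color"][110:260,220:420],(800,600)))
E
```

```text
32.48 [ 452.5 -300.2  169.1] [-3.139e+00 -2.000e-03  1.572e+00] [ 0.3  1.  -0.5] 92.04625112174828
hex_collar [ 459.2 -312.1    2.1] 0.59 [326. 197.]
scene sleeve [(array([415., 373.,  44.]), 0.47)]
scene bearing [(array([ 483., -398.,   -4.]), 0.8), (array([410., 373.,  31.]), 0.68), (array([ 382., -256.,    1.]), 0.56)]
side sleeve [(array([407., 374.,  45.]), 0.4)]
side bearing [(array([ 481., -397.,   -0.]), 0.74), (array([414., 374.,   4.]), 0.55), (array([ 381., -257.,   -2.]), 0.53), (array([412., 375.,  29.]), 0.43)]
```

View pics/w16c.png

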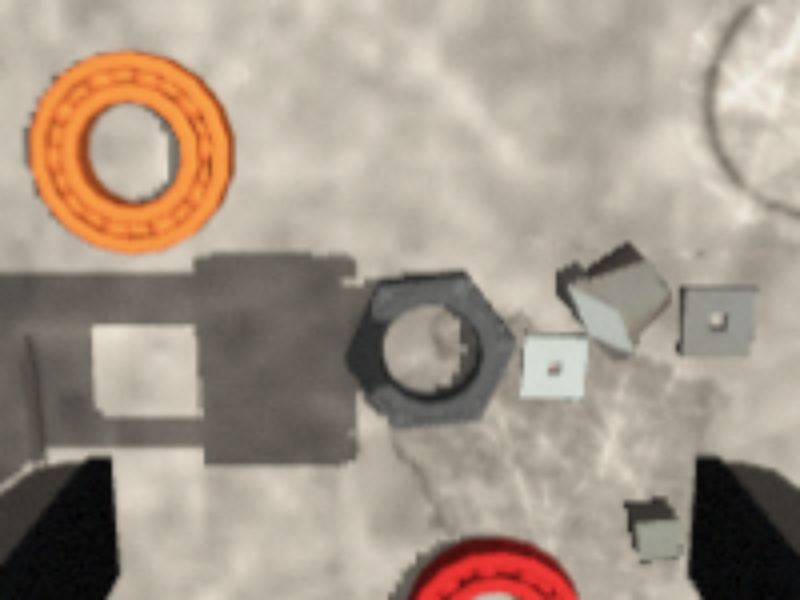

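Run:
```python
from h import *
im=np.load("pics/w16.npy",allow_pickle=True).item()
C=[(378,280),(465,272),(515,342),(483,418),(392,425),(347,355)]
P=np.array([ray(im,220+u/4,110+v/4,12)[:2] for u,v in C]);print(P.round(1),P.mean(0),np.hypot(*(P-P.mean(0)).T))
a=np.degrees(np.arctan2(*(P-P.mean(0)).T[::-1]))%60;print(a)
```

```text
[[ 446.5 -290.3]
 [ 470.4 -288. ]
 [ 484.6 -307.8]
 [ 476.1 -330. ]
 [ 450.3 -332.1]
 [ 437.8 -311.6]] [ 460.94875306 -309.94841087] [24.39971343 23.8842651  23.76693283 25.11013197 24.56734046 23.25137688]
[6.2138843  6.64731667 5.21379898 7.08113217 4.27079487 3.96936063]
```

>>> apply_moves --steps '[[[0,0,0],-0.18,-0.35],[[0,0,0],-0.18,-0.35],[[0,0,0],-0.18,-0.35],[[0,0,0],-0.18,-0.35],[[0,0,0],-0.18,-0.35]]'

```text
t: 33.45
ee_pos: [453.1, -299.5, 171.6]
orientation: [3.141, -0.0, 0.668]
ft_force: [-0.3, 0.6, 0.7]
opening: 62.0
finger_force: 0.0
```

>>> apply_moves --steps '[[[7.5,-11,-20],-0.18,-0.35],[[0,0,-20],-0.18,-0.35],[[0,0,-20],-0.18,-0.35],[[0,0,-20],-0.035,-0.35],[[0,0,0],0,-0.35]]'

```text
t: 34.08
ee_pos: [459.8, -309.9, 90.3]
orientation: [-3.14, 0.001, 0.099]
ft_force: [-0.7, 0.5, -0.0]
opening: 61.9
finger_force: 0.0
```

```bash
python3 look.py w17 hex_collar
python3 - <<'E'
from h import *
im=np.load("pics/w17.npy",allow_pickle=True).item()
o=env.observe()["ee_pos"]
for z in(0,12):print(proj(im,[o[0],o[1],z]))
g=cv2.cvtColor(im["color"],cv2.COLOR_BGR2GRAY)
for i,r in enumerate(g[164:250:3,268:374:3]):print(164+3*i,*[f"{x//10:2d}" for x in r])
E
```

```text
34.12 [ 460.4 -310.4   91.2] [-3.141  0.     0.099] [ 0.4 -0.5  0.2] 62.23734156478594
hex_collar [ 461.8 -310.3   -1.5] 0.73 [321. 204.]
(np.float64(321.21274667794466), np.float64(205.5697619677117))
(np.float64(321.2440258098185), np.float64(209.4756990536712))
164 20 19 18 18 18 18 18 18 18 19 14 19 19 19 15 18 21 20 22 22 22 22 22 22 22 22 17 16 16 16 18 18 16 18 19 17
167 20 19 19 18 18 17 18 18 19 18 18 13  5 16 20 20 21 20 22 22 22 20 16 22 22 19 16 16 16 15 17 19 19 18 16 16
170 20 20 19 18 18 17 17 18 19 18 18 19 20 21 20 21 20 19 22 22 22 19 20 22 22 17 14 17 17 17 18 21 19 18 17 16
173 21 19 19 18 18 17 17 17 18 18 19 19 21 21 21 20 17 14 22 22 22 22 22 22 22 15 14 15 17 17 19 19 19 18 16 17
176 20 19 18 18 18 17 18 18 18 18 19 20 21 21 21 17 16 16 22 22 22 22 22 22 22 15 15 15 17 16 16 17 17 18 15 16
179 20 19 18 18 18 18 19 19 19 19 19 19 21 21 21 21 12 15 12 15 16 18 19 21 22 15 16 17 19 16 16 17 16 16 18 19
182 19 18 18 18 19 19 19 19 20 19 19 19 20 21 20 18 11  4  9  5 13 17 15 15 15 15 17 19 17 16 17 18 16 18 20 20
185 19 19 19 19 19 20 20 19 20 20 20 20 20 20 20  5
[... 1712 characters left out ...]
1 20 18 17  9  9  9 18  2  1
233  1  0 10  9 10 10 10 20 19 19 19 19 20 20 20 19 16 10 11 10 16 19 20 21 22 22 21 21 20 19  9  9 10 10  1  1
236  0  1  9 10 10 10 10 19 19 19 19 18 19 20 20 18 18 19 16 18 20 20 20 22 22 22 20 20 20 19 10 10 10 11  0  0
239  0  1 10 10 10 10  9 19 19 19 19 19 19 20 20 18 19 20 20 19 20 20 21 22 22 21 19 19 19 19 10  9  9  9  1  1
242  1  1 10 10  9  9 10 19 20 20 20 19 19 20 20 20 20 19 19 19 20 20 21 22 21 20 18 18 18 13  9  9  9  9  1  0
245  0  0  9  9  9  9  8 19 20 20 21 20 20 21 21 21 20 19 19 19 20 20 20 21 20 19 18 17 18 10 10  9  9  9  0  1
248  0  0 10 10  9  8  9 19 20 21 21 21 20 21 21 21 21 20 20 20 19 19 20 20 19 19 18 18 18 15 10 10 10 10  1  1
```

>>> apply_moves --steps '[[[0,0,-25],0,-0.35],[[0,0,-22],0,-0.35],[[0,0,-15],0,-0.35],[[0,0,-8],0,-0.35],[[0,0,0],0,-0.35]]'

```text
t: 34.8
ee_pos: [460.6, -310.8, 20.9]
orientation: [-3.141, 0.0, 0.098]
ft_force: [-1.0, -0.9, 0.0]
opening: 61.9
finger_force: 0.0
```

>>> apply_moves --steps '[[[0,0,0],0,1],[[0,0,0],0,1],[[0,0,0],0,1],[[0,0,0],0,1],[[0,0,0],0,1]]'

```text
t: 35.42
ee_pos: [460.9, -311.0, 21.4]
orientation: [3.141, -0.001, 0.098]
ft_force: [-0.9, 0.5, 6.2]
opening: 41.8
finger_force: 25.0
```

>>> apply_moves --steps '[[[0,0,20],0,1],[[0,0,40],0,1],[[0,0,55],0,1],[[0,0,55],0,1],[[0,0,10],0,1]]'

```text
t: 36.05
ee_pos: [462.2, -311.9, 204.7]
orientation: [3.138, -0.005, 0.098]
ft_force: [-0.8, 0.1, -1.3]
opening: 41.7
finger_force: 25.0
```

>>> apply_moves --steps '[[[0,0,0],0,1],[[0,0,0],0,1]]'

```text
t: 36.3
ee_pos: [459.5, -310.1, 199.0]
orientation: [-3.14, 0.002, 0.098]
ft_force: [0.5, -0.2, -1.8]
opening: 41.5
finger_force: 25.0
```

```bash
python3 look.py w18 hex_collar
python3 - <<'E'
from h import *
im=np.load("pics/w18.npy",allow_pickle=True).item()
o=env.observe()["ee_pos"]
for z in(0,12):print(proj(im,[o[0],o[1],o[2]-21+z]))
g=cv2.cvtColor(im["color"],cv2.COLOR_BGR2GRAY)
for i,r in enumerate(g[190:284:3,268:374:3]):print(190+3*i,*[f"{x//10:2d}" for x in r])
E
```

```text
36.35 [ 459.6 -310.1  198.9] [-3.14e+00  3.00e-03  9.80e-02] [ 0.5  0.8 -0.5] 41.76198600008404
hex_collar [ 456.7 -308.1  178. ] 0.69 [317. 240.]
(np.float64(320.2320077346446), np.float64(236.06752399013655))
(np.float64(320.1955272750719), np.float64(243.48104847142895))
190 20 20 20 19 18 18 18 18 18 19 19 18 17 18 17 16 16 16 16 16 16 16 16 15 16 16 14 14 16 15 15 15 15 16 17 16
193 19 19 19 20 20 19 18 18 18 19 19 18 19 19 18 16 15 16 16 16 16 17 17 18 16 16 17 17 17 16 16 15 15 16 18 19
196 19 19 19 20 20 20 19 18 19 19 19 19 18 20 18 17 15 16 17 17 17 17 17 19 19 17 18 17 17 17 17 16 16 16 18 19
199 18 18 18 19 20 19 18 18 19 20 19 20 19 19 20 18 17 17 17 18 18 18 19 20 20 18 17 17 18 18 18 18 17 18 19 20
202 18 18 19 19 20 19 18 18 19 19 19 18 18 18 19 19 17  7 13 19 19 20 21 21 20 19 19 19 19 19 19 19 20 20 20 20
205 18 18 19 20 20 19 18 18 18 18 18 18 18 17 19 14  4  4  4  4 16 21 21 20 18 19 19 18 18 18 18 18 19 19 19 19
208 19 19 20 21 20 19 18 18 17 18 18 19 19 14  4  4  7  9  9  6  4  6 18 19 17 18 18 17 17 17 18 18 18 18 18 16
211 20 20 20 21 21 20 19 18 17 17 18 19  
[... 2058 characters left out ...]
7 10  9  9  1  1  1  1  1  1
268  2  2  0  0  0  1 17  9  9  8  8  5  5  4  4  4  5  5  5  5  4  4  4  4  6  9  8  7  4  3  0  0  0  0  1  2
271  1  1  1  1  1  1 16  8  8  8  8  8  8  5  4  4  4  4  4  4  4  4  4  9  9  9 10  9  5  6  1  1  0  1  1  1
274  1  1  0  0  0  4 17  8  9  9  8  9  9 10  9  8  4  4  4  4  5  9  9  9  9  8  9 10 10 10  3  1  0  1  1  2
277  2  1  1  1  0 20 19  9  9  9  8  8  9 10  9  9  9  9  9  8  8  9  9  8  8  8  8 10 11 10  8  1  0  0  1  2
280  2  1  1  1  1  4  4  3  3  3  2  2  2  3  5  9  9  9  8  8  8  8  9  9  8  7  8  8 10 10  9  1  1  1  1  2
283  2  1  1  1  1 16 15 13 10  7  5  5  5  5  4  4  4  4  3  3  3  3  2  2  2  3  5  8 10  9 10  1  0  1  1  2
```

>>> apply_moves --steps '[[[-35,40,0],0.18,1],[[-35,50,0],0.18,1],[[-25,55,0],0.18,1],[[-20,60,0],0.18,1],[[0,60,0],0.18,1]]'

```text
t: 37.02
ee_pos: [343.7, -45.1, 200.1]
orientation: [-3.14, 0.001, 1.002]
ft_force: [1.5, 0.6, -1.3]
opening: 41.9
finger_force: 25.0
```

>>> apply_moves --steps '[[[0,60,0],0.18,1],[[0,60,0],0.18,1],[[0,60,0],0.18,1],[[5,60,0],0.035,1],[[15,55,0],0,1]]'

```text
t: 37.65
ee_pos: [364.7, 250.5, 200.0]
orientation: [-3.14, 0.001, 1.575]
ft_force: [0.5, -0.2, 0.0]
opening: 41.7
finger_force: 25.0
```

>>> apply_moves --steps '[[[20,55,0],0,1],[[15,50,0],0,1],[[10,19,0],0,1],[[0,0,-20],0,1],[[0,0,0],0,1]]'

```text
t: 38.28
ee_pos: [409.5, 371.6, 178.5]
orientation: [-3.138, 0.003, 1.573]
ft_force: [-0.4, 0.0, -1.2]
opening: 41.8
finger_force: 25.0
```

```bash
python3 look.py w19
```

```text
38.33 [409.9 371.8 179.5] [-3.139e+00  2.000e-03  1.573e+00] [-0.8 -0.7 -1.2] 41.83129591162883
```

>>> apply_moves --steps '[[[0,1,-30],0,1],[[0,0,-25],0,1],[[0,0,-12],0,1],[[0,0,0],0,1]]'

```text
t: 38.83
ee_pos: [410.6, 373.2, 113.7]
orientation: [-3.141, 0.001, 1.573]
ft_force: [-0.4, 0.5, -0.3]
opening: 41.7
finger_force: 25.0
```

>>> apply_moves --steps '[[[0,0,-8],0,1],[[0,0,-8],0,1],[[0,0,-6],0,1],[[0,0,-3],0,1],[[0,0,0],0,1]]'

```text
t: 39.45
ee_pos: [410.7, 373.4, 88.7]
orientation: [-3.141, 0.0, 1.573]
ft_force: [-0.2, 0.2, 0.1]
opening: 41.5
finger_force: 25.0
```

>>> apply_moves --steps '[[[0,0,-2],0,1],[[0,0,-2],0,1],[[0,0,0],0,1]]'

```text
t: 39.83
ee_pos: [410.7, 373.4, 84.8]
orientation: [-3.141, 0.0, 1.573]
ft_force: [1.0, 0.1, -0.7]
opening: 41.5
finger_force: 25.0
```

>>> apply_moves --steps '[[[0,0,-1],0,1],[[0,0,0],0,1]]'

```text
t: 40.08
ee_pos: [410.8, 373.5, 83.9]
orientation: [-3.142, 0.0, 1.573]
ft_force: [-0.9, -0.3, -0.9]
opening: 41.6
finger_force: 25.0
```

>>> apply_moves --steps '[[[0,0,-1],0,1],[[0,0,0],0,1]]'

```text
t: 40.33
ee_pos: [410.9, 373.6, 83.4]
orientation: [3.141, -0.0, 1.573]
ft_force: [-1.2, -0.8, 5.4]
opening: 41.6
finger_force: 25.0
```

>>> apply_moves --steps '[[[0,0,-0.5],0,1],[[0,0,0],0,1]]'

```text
t: 40.58
ee_pos: [410.9, 373.6, 83.3]
orientation: [3.141, -0.0, 1.573]
ft_force: [-2.8, -1.2, 9.5]
opening: 41.2
finger_force: 25.0
```

Contact at the expected height (83.4 − 21.4 = 62). Release and clear.

>>> apply_moves --steps '[[[0,0,0.5],0,-1],[[0,0,0],0,-1],[[0,0,0],0,-1],[[0,0,0],0,-1],[[0,0,30],0,-1]]'

```text
t: 41.2
ee_pos: [409.5, 372.4, 111.3]
orientation: [-3.138, 0.003, 1.573]
ft_force: [0.4, 0.0, 0.5]
opening: 89.4
finger_force: 0.0
```

>>> apply_moves --steps '[[[0,0,50],0,-1],[[0,0,40],0,-1],[[0,0,0],0,-1],[[0,0,0],0,-1]]'

```text
t: 41.7
ee_pos: [410.4, 373.2, 202.3]
orientation: [-3.141, 0.001, 1.573]
ft_force: [-0.1, 0.3, -0.4]
opening: 91.8
finger_force: 0.0
```

```bash
python3 look.py w20 hex_collar sleeve
python3 - <<'E'
from h import *
for c in("scene","side"):
    env.get_image(c)
    for n in("hex_collar","sleeve","bearing","thrust_washer"):
        print(c,n,[(np.round(d["xyz"]),round(d["score"],2)) for d in env.place_of(c,n) if d["xyz"][1]>200])
im=np.load("pics/w20.npy",allow_pickle=True).item()
a=np.linspace(0,2*np.pi,60);w=im["color"].copy()
for r,z in((42,10),(33,30),(27,44),(24,74),(14,74)):
    for t in a:cv2.circle(w,tuple(int(round(q)) for q in proj(im,[410.5+r*np.cos(t),372.8+r*np.sin(t),z])),0,(0,0,255),-1)
print(proj(im,[410.5,372.8,74]))
g=cv2.cvtColor(im["color"],cv2.COLOR_BGR2GRAY)
for i,r in enumerate(g[150:246:3,280:366:3]):print(150+3*i,*[f"{x//10:2d}" for x in r])
E
```

```text
41.75 [410.2 372.9 201.7] [-3.140e+00  1.000e-03  1.573e+00] [-0. -1. -1.] 91.45285480689432
hex_collar [409.4 372.5  62.1] 0.96 [319. 194.]
sleeve [415.  375.6  46. ] 0.68 [324. 188.]
scene hex_collar [(array([410., 375.,  65.]), 0.44)]
scene sleeve [(array([408., 369.,  44.]), 0.39)]
scene bearing [(array([411., 373.,  32.]), 0.68), (array([407., 369.,  66.]), 0.43)]
scene thrust_washer [(array([408., 371.,  23.]), 0.39)]
side hex_collar [(array([409., 375.,  65.]), 0.36)]
side sleeve [(array([406., 371.,  38.]), 0.58)]
side bearing [(array([415., 373.,  30.]), 0.58)]
side thrust_washer [(array([407., 370.,  22.]), 0.47)]
(np.float64(320.39608528977664), np.float64(196.16672046923242))
150 18 18 19 18 19 22 20 19 17 17 10 13 15 17 17 15 14 17 21 21 20 19 19 19 20 19 20 21 20
153 17 18 19 18 18 19 17 17 11 17 17 18 16 11 12 18 18 18 17 16 20 20 19 19 20 20 20 21 21
156 18 18 19 18 15 20 10 16 17 18 18 18 13  3 11 18 18 18 18 18 16 20 20 19 20 20 21 22 22
159 18 20 21 15 17 14 17 17 17 13 14 13 13  7  8 16 18 18 18 18 18 18 19 19 19 20 20 21 20
162 18 19 17 16 13 17 17 13  9  7  9 12
[... 1808 characters left out ...]
 20 21 21 21 20 20 20 19 20 20 19 20 21 22 21 19 18 19 20 20 20
225 20 20 20 21 21 20 21 21 20 20 20 21 20 21 21 19 18 18 18 19 20 20 21 19 18 19 20 21 20
228 19 20 20 21 21 20 20 19 19 19 20 20 20 20 20 19 18 17 18 19 18 17 19 19 17 19 19 20 19
231 20 21 21 21 20 19 19 19 20 19 20 21 20 20 20 18 18 16 16 17 17 17 17 18 18 19 18 19 19
234 22 22 21 20 19 18 18 19 20 20 20 20 19 19 20 17 16 15 15 16 18 18 17 18 19 20 19 18 18
237 23 22 21 20 19 18 17 19 20 20 20 20 20 19 20 18 17 16 17 17 18 19 18 18 20 21 21 19 19
240 22 21 21 22 20 20 20 20 20 20 19 20 20 19 19 18 17 17 18 18 18 18 18 18 19 21 22 21 20
243 23 23 22 22 22 20 21 22 22 22 21 21 20 18 19 19 18 17 17 17 18 19 19 19 20 20 20 21 19
```

All four parts read at their stack heights (the wrist view puts the collar at 62.1 mm), and the gripper is clear.

```bash
python3 -c "
from workcell import env
print(env.sign_off())"
```

```text
the job is handed in; nothing more can be done
None
```

The bearing pack is built on the shaft in order (washer, bearing, sleeve, hex collar) and handed in at about 42 s; the cameras put the parts at their stack heights to within their few mm, but the sign-off returned no verdict.

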